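# Square up the graphite rest pile in the corner stand

## Task

Two equal graphite slabs lie stacked askew on the corner stand: push them squarely home into its corner, so that both are flush against both fences and with each other. Then set the notched rest gently on top of the slabs, its long side along theirs, and nudge it into the corner too, so that all three make one square pile flush against both fences. Do not disturb the other things on the bench.

Things in the scene. Friction and masses are not known exactly. Their poses are not given: they have to be found in the camera images.
- stand: corner stand fixed to the bench: a metal floor plate 190 (x) x 170 (y) mm, 6 mm thick, with a straight fence 10 mm thick along its +x edge and another along its +y edge; fence tops 44 mm above the bench; the -x and -y sides are open. Origin: centre of the plate's underside on the bench; +x points to the first fence, +y to the second. Turned up to 0.35 rad either way
- corner (a point): the inner corner of the stand, on top of the floor plate (6 mm above the bench) where the inner faces of the two fences meet, at (85, 75, 6) mm in the stand's frame; same axes as the stand. A slab fully home has its centre 55 mm from the +x fence and 45 mm from the +y fence
- slab_low: lower dark graphite slab, 110 (x) x 90 (y) x 15 mm, loose on the stand's floor plate; graphite slides easily; origin: centre of its underside; about 0.28 kg
- slab_mid: upper dark graphite slab, the same size, loose on top of the lower one and askew to it; origin: centre of its underside; about 0.28 kg
- rest: notched rest standing on the bench beside the stand: a graphite plate 110 (x) x 90 (y) x 10 mm with an upright steel rib along x across its middle, 92 mm long, 14 mm thick, solid to 35 mm above the underside and with four saw-teeth rising to 46 mm; origin: centre of the plate's underside; about 0.5 kg; can be gripped across the rib. Either end may point either way
- paddle: bystander: graphite paddle with a wooden handle, 210 mm long, 25 mm high, lying flat; origin under the middle
- tweezers: bystander: steel tweezers, 150 mm long, 6 mm high, lying flat; origin under the middle
- vblock: bystander: small dark steel V-block, 60 x 45 x 40 mm; origin under its centre
- jar: bystander: closed amber glass jar, 60 mm across, 70 mm high; origin under its centre
- disc: bystander: small round graphite disc, 60 mm across, 14 mm high; origin under its centre

How it is judged:
On the way, in this order (a step that is already met when the one before it is completed fails the run):
1. both slabs, stacked, are squarely home in the corner, each within 3 mm of flush with both fences and 0.05 rad of square (x of slab_low in the frame of corner between -0.058 and -0.052 m and y of slab_low in the frame of corner between -0.048 and -0.042 m and z of slab_low in the frame of corner between -0.003 and 0.003 m and angle between the x axis of each of slab_low, slab_mid and the x axis of corner, either way round below 0.05 rad and angle between each of slab_low, slab_mid's own z axis and vertical below 0.05 rad and x of slab_mid in the frame of corner between -0.058 and -0.052 m and y of slab_mid in the frame of corner between -0.048 and -0.042 m and z of slab_mid in the frame of corner between 0.012 and 0.018 m), for 0.2 s.
2. the rest stands level on the upper slab (within 30 mm of its place), let go (z of rest in the frame of corner between 0.027 and 0.033 m and angle between rest's own z axis and vertical below 0.05 rad and horizontal distance between rest and slab_mid below 0.03 m and contact force between rest and the fingers below 0.1 N), for 0.2 s.
At the end, for the whole second after the job is handed in: The lower slab, the upper slab and on top of them the rest each lie level, at rest, within 3 mm of flush with both fences of the stand and within 0.05 rad of square to them (the rest either way round), each resting on the one below (3 mm in height) (all of step 1 and x of rest in the frame of corner between -0.058 and -0.052 m and y of rest in the frame of corner between -0.048 and -0.042 m and z of rest in the frame of corner between 0.027 and 0.033 m and angle between the x axis of rest and the x axis of corner, either way round below 0.05 rad and angle between rest's own z axis and vertical below 0.05 rad and linear speed of each of slab_low, slab_mid, rest below 0.02 m/s); the robot touches nothing.
It fails at once if the rest is dropped or slammed on the pile: it moves faster than 0.4 m/s (a free fall of 8 mm) when less than 10 mm above its seat over the slabs (horizontal distance between rest and slab_mid below 0.06 m and z of rest in the frame of corner between 0.02 and 0.04 m and linear speed of rest above 0.4 m/s).
It fails at once if a bystander is moved more than 30 mm (distance of any of paddle, tweezers, vblock, jar, disc from where it was at the start of the episode above 0.03 m).
It also fails if it takes over 72 s, if anything falls off the work surface, if the arm or the gripper's body presses on something with over 40 N, if the wrist force passes 120 N, or if a joint passes its speed limit or range.

## Robot

A 6-joint arm with a two-finger parallel gripper is mounted at the origin on the work surface. World frame = base frame: x ahead of the robot, y to its left, z up, the work surface at z = 0. Lengths are in m, angles in rad, forces in N, time in s.
With the tool pointing down it reaches from about 0.25 to 0.725 m from the base axis. Payload 4 kg.
Tool frame: the origin (TCP) lies at the very end of the fingers, on their centre line; the grasp point (between the pads) lies 19 mm behind it; z points along the fingers, y is the line along which they close (so a half turn about z gives the same grasp; the last joint's range is limited). The gripper opens to 85 mm and grips with 20 to 120 N. Pads are 22 mm wide; open, the fingers measure 114 mm over their backs; the gripper's body (76 mm by 85 mm) begins 54 mm behind the grasp point. The pads swing forward as they close: fully open they stand 13 mm farther back than shut.
Start: joints at [1.138, 0.241, 0.005, 1.335, 0, 1.571], TCP at [0.21, 0.454, 0.231] pointing down, gripper open.
Joint ranges: [-2.72, 2.72], [-1.05, 1.87], [-1.09, 1.28], [-1.99, 2.15], [-1.42, 1.44], [-3.14, 3.14]. Speed limits (rad/s): [2.79, 2.79, 3.14, 3.14, 3.14, 3.14].

## Interface

Orientations are given as a unit quaternion [x, y, z, w].
In Python, from workcell import * gives the robot as it stands. The module is installed in compiled form; this text tells all that it offers.
- The arm moves only by the tool send_rows, never from a script. Its argument "steps" is text: rows parted by semicolons, each of 7 numbers parted by spaces: the opening, from -1 (shut) to 1 (fully open), then the shift along the world's x, y, z in m, then the turn, a rotation vector about the world's x, y, z in rad. A call has exactly 5 rows; each row shifts and turns the commanded pose from where the row before left it; what a row does not reach is not made up. A row lasts 1/12 s, in which the tool goes at most 41.7 mm and 7.16 degrees, less where a joint would pass 70% of its speed; a pose out of reach is approached as far as the arm can. A call is refused whole if a number of a shift passes 0.0417 or a number of a turn 0.125, either way. A call with a gripper value outside its range is refused whole. The fingers move at their own pace and stop on an object; the grip force is fixed at half the most. Time passes only in rows, so rows that do not move let the fingers close, or fill a call up. It gives the time, the measured TCP pose, the force, the opening and the grip force at its end, in the units of the state.
- get_obs(): the state, without advancing time (a new reading comes with each control period).
- camera(name): name is "side" or "top" or "wrist"; returns a dict with "frame" (480x640x3 uint8, red, green, blue), "range_z" (480x640 float32, m along the optical axis (not along the pixel's ray), 0 where there is no reading), "camera_matrix" (3x3 intrinsics, pixels), "extrinsics" (4x4, takes a point from world to camera coordinates); the wrist camera has in their place "T_tool_cam" (4x4, takes a point from camera to tool coordinates, whose origin is the TCP and whose axes are the flange's). Camera axes: x right, y down, z forward; pixel columns grow to the right and rows downward; lengths in m; the calibration is good to about 2 mm. A picture is of the moment at which its call begins: read the wrist's pose just before it.
- job_done(): hands the job in; it is judged then, once.
The state is a dict: "clock": time; "joint_pos": joint angles; "joint_vel": joint speeds; "tau": joint torques, N m; "eef_pos": TCP position; "tool_rot": TCP orientation; "ft_force": force on the tool from outside, world axes, zero at the start; "ft_torque": the same for the moment, N m; "grip_width": finger opening in m; "grasp_force": force on a finger pad.
Only numpy, scipy, OpenCV 4.12 (cv2) and the standard library are available. Lean on these libraries where they do the work, as an engineer would, in place of code of your own. Each camera call takes 0.05 s, during which the arm holds its last target. There are 200 camera calls.

## Working session

There is one attempt and no reset: what is moved stays moved. The work goes in short steps, Python scripts to look and compute and a tool call to move; the robot and the scene stay as the last step left them, time stands still between calls to the robot, and variables do not carry over. Pictures are saved under pics/ and viewed, at most 10 in all, crops included, and the job is handed in when it is done.

Besides the shell and the picture viewer there is one more tool, called after ">>>" by a JSON object that holds its "api" and its "payload". send_rows: Moves the arm, as the interface text tells. Its arguments: {"type":"object","properties":{"steps":{"type":"string"}},"required":["steps"]}

```bash
mkdir -p pics; python3 - <<'E'
from workcell import *
import cv2,numpy as np,pickle
o=get_obs();print({k:np.round(v,3) for k,v in o.items()})
d={n:camera(n) for n in("top","side")}
pickle.dump(d,open("v0.pkl","wb"))
for n in d:
  cv2.imwrite(f"pics/{n}0.png",d[n]["frame"][:,:,::-1]);print(n,np.round(d[n]["camera_matrix"],1).tolist(),np.round(d[n]["extrinsics"],3).tolist())
E
```

```text
{'clock': np.float64(0.0), 'joint_pos': array([ 1.138,  0.241,  0.004,  1.335, -0.   ,  1.571]), 'joint_vel': array([0.   , 0.001, 0.001, 0.001, 0.002, 0.002]), 'tau': array([-2.0000e-03, -3.7232e+01,  2.5241e+01,  1.7000e-02,  0.0000e+00,
        0.0000e+00]), 'eef_pos': array([0.209, 0.453, 0.23 ]), 'tool_rot': array([ 0.215,  0.977, -0.001, -0.   ]), 'ft_force': array([-0.552, -0.406,  0.026]), 'ft_torque': array([ 0.01 ,  0.026, -0.028]), 'grasp_force': np.float64(0.0), 'grip_width': np.float64(0.085)}
top [[471.5, 0.0, 322.6], [0.0, 471.5, 241.8], [0.0, 0.0, 1.0]] [[-0.112, -0.994, -0.002, 0.035], [-0.974, 0.11, -0.2, 0.561], [0.199, -0.021, -0.98, 0.792], [0.0, 0.0, 0.0, 1.0]]
side [[582.4, 0.0, 324.0], [0.0, 582.4, 236.6], [0.0, 0.0, 1.0]] [[0.97, -0.242, 0.01, -0.538], [-0.156, -0.656, -0.738, 0.12], [0.185, 0.714, -0.675, 1.219], [0.0, 0.0, 0.0, 1.0]]
```

View pics/top0.png

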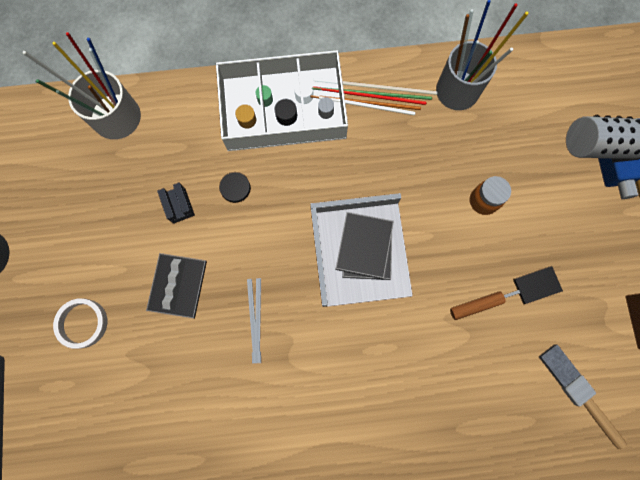

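View pics/side0.png

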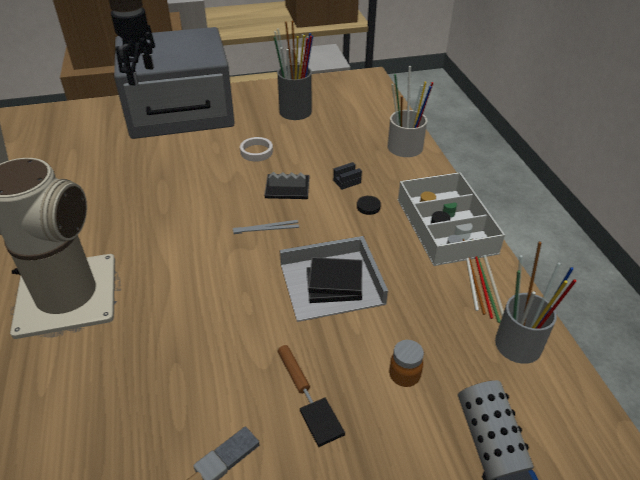

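Top view: stand spans (312–410, 195–305) with fences on its upper (+x) and left (+y) sides, slabs around (365, 246), rest at (177, 286), tweezers at (255, 320). The side view agrees.

```bash
cat > h.py <<'E'
import numpy as np,cv2
def world(v,E=None):
    K=v["camera_matrix"];E=v["extrinsics"] if E is None else E
    z=v["range_z"].astype(float);h,w=z.shape
    u,r=np.meshgrid(np.arange(w),np.arange(h))
    p=np.stack([(u-K[0,2])/K[0,0]*z,(r-K[1,2])/K[1,1]*z,z],-1)
    p[z==0]=np.nan
    return (p-E[:3,3])@E[:3,:3]
def ray(v,px,zw):
    K=v["camera_matrix"];E=v["extrinsics"];R=E[:3,:3];c=-R.T@E[:3,3]
    q=np.c_[np.asarray(px,float),np.ones(len(px))]@np.linalg.inv(K).T@R
    return (c+q*((zw-c[2])/q[:,2])[:,None])[:,:2]
def rect(v,mask,zw):
    cs,_=cv2.findContours(mask.astype(np.uint8),0,2);c=max(cs,key=cv2.contourArea)[:,0]
    W=ray(v,c,zw)
    (cx,cy),(a,b),th=cv2.minAreaRect((W*1000).astype(np.float32))
    if a<b: th+=90
    return np.round([cx,cy,max(a,b),min(a,b)],1),round(((th+90)%180)-90,2)
E
python3 - <<'E'
from h import *
import pickle
d=pickle.load(open("v0.pkl","rb"))
for n in d:
  v=d[n];P=world(v);X,Y,Z=P[...,0],P[...,1],P[...,2]
  g=v["frame"].max(2)
  print(n,"bench z",np.nanmedian(Z[(X>.3)&(X<.6)&(abs(Y)<.4)]))
  st=(X>.3)&(X<.7)&(abs(Y-(-.03))<.17)
  print([ (round(z,3),int(c)) for c,z in zip(*np.histogram(Z[st],np.arange(-.004,.06,.003)))])
  for nm,m,z in [("top slab",st&(abs(Z-.036)<.004)&(g<90),.036),("dark all",st&(g<90)&(Z>.012)&(Z<.05),.03),("fence top",st&(abs(Z-.044)<.004)&(g>90),.044),("stand",st&(Z>.003),.006),
    ("rest",(X>.25)&(X<.55)&(Y>.15)&(Y<.45)&(abs(Z-.010)<.004)&(g<110),.010),("rib",(X>.25)&(X<.55)&(Y>.18)&(Y<.45)&(Z>.025),.04)]:
    try:
      print(nm,int(m.sum()),rect(v,m,z), np.round(np.nanmedian(P[m],0),3))
    except Exception as e: print(nm,e)
E
```

```text
top bench z 4.143012263486286e-06
[(np.float64(-0.004), 9535), (np.float64(-0.001), 16157), (np.float64(0.002), 3720), (np.float64(0.005), 2983), (np.float64(0.008), 326), (np.float64(0.011), 210), (np.float64(0.014), 139), (np.float64(0.017), 129), (np.float64(0.02), 217), (np.float64(0.023), 73), (np.float64(0.026), 51), (np.float64(0.029), 73), (np.float64(0.032), 1033), (np.float64(0.035), 1728), (np.float64(0.038), 247), (np.float64(0.041), 593), (np.float64(0.044), 370), (np.float64(0.047), 9), (np.float64(0.05), 0), (np.float64(0.053), 0), (np.float64(0.056), 0)]
top slab 2587 (array([ 553. , -105.3,  104.1,   84.9]), -17.62) [ 0.554 -0.105  0.036]
dark all 3301 (array([ 554.2, -106. ,  104.8,   85.5]), -17.62) [ 0.557 -0.102  0.035]
fence top 1016 (array([546.2, -98.3, 189.1, 169.4]), 0.28) [ 0.624 -0.023  0.044]
stand 10320 (array([ 550. , -101.4,  204.3,  178.2]), 0.11) [ 0.54  -0.087  0.008]
rest 1734 (array([513.8, 253. ,  93.8,  89.9]), -15.02) [0.505 0.244 0.01 ]
rib 446 (array([513.7, 252.4,  78. ,  20.1]), -15.82) [0.511 0.253 0.038]
side bench z 0.0003289001820492273
[... 326 characters left out ...]
oat64(0.032), 670), (np.float64(0.035), 1058), (np.float64(0.038), 304), (np.float64(0.041), 322), (np.float64(0.044), 228), (np.float64(0.047), 17), (np.float64(0.05), 0), (np.float64(0.053), 0), (np.float64(0.056), 0)]
top slab 1934 (array([ 551.4, -107.7,  110.4,   94.2]), -18.33) [ 0.553 -0.104  0.036]
dark all 3407 (array([ 546.1, -105.1,  194.2,  188.5]), 0.52) [ 0.553 -0.1    0.034]
fence top 503 (array([544.5, -99.7, 189.7, 169.7]), 0.29) [ 0.62  -0.025  0.044]
stand 7375 (array([552.2, -79.6, 216. , 208.5]), -89.5) [ 0.54  -0.098  0.016]
rest 521 (array([512.3, 247.6, 100.5,  94.9]), -16.7) [0.497 0.235 0.01 ]
rib 266 (array([511.7, 244.5,  80.7,  41.9]), -13.28) [0.51  0.249 0.035]
```

>>> {"api": "send_rows", "payload": {"steps": "0.4 0.0178 -0.033 -0.004 0 0 -0.0567;0.4 0.0178 -0.033 -0.004 0 0 -0.0567;0.4 0.0178 -0.033 -0.004 0 0 -0.0567;0.4 0.0178 -0.033 -0.004 0 0 -0.0567;0.4 0.0178 -0.033 -0.004 0 0 -0.0567"}}

```text
clock: 0.52
eef_pos: [0.2988, 0.2872, 0.2107]
tool_rot: [0.351, 0.936, -0.0, -0.0]
ft_force: [1.5, -0.9, -0.1]
grip_width: 0.0594
grasp_force: 0.0
```

>>> {"api": "send_rows", "payload": {"steps": "0.4 0.0178 -0.033 -0.004 0 0 -0.0567;0.4 0.0178 -0.033 -0.004 0 0 -0.0567;0.4 0.0178 -0.033 -0.004 0 0 -0.0567;0.4 0.0178 -0.033 -0.004 0 0 -0.0567;0.4 0.0178 -0.033 -0.004 0 0 -0.0567"}}

```text
clock: 0.93
eef_pos: [0.3879, 0.1221, 0.191]
tool_rot: [0.481, 0.877, -0.0, -0.0]
ft_force: [0.6, 1.2, 0.6]
grip_width: 0.0597
grasp_force: 0.0
```

>>> {"api": "send_rows", "payload": {"steps": "0.4 0.0178 -0.033 -0.004 0 0 -0.0567;0.4 0.0178 -0.033 -0.004 0 0 -0.0567;0.4 0.0178 -0.033 -0.004 0 0 -0.0567;0.4 0.0178 -0.033 -0.004 0 0 -0.0567;0.4 0.0178 -0.033 -0.004 0 0 -0.0567"}}

```text
clock: 1.35
eef_pos: [0.4769, -0.043, 0.1708]
tool_rot: [0.6, 0.8, -0.0, -0.0]
ft_force: [1.1, 0.5, -0.2]
grip_width: 0.0598
grasp_force: 0.0
```

>>> {"api": "send_rows", "payload": {"steps": "0.4 0.0178 -0.033 -0.004 0 0 -0.0567;0.4 0.0178 -0.033 -0.004 0 0 -0.0567;0.4 0.0178 -0.033 -0.004 0 0 -0.0567;0.4 0.0178 -0.033 -0.004 0 0 -0.0567;0.4 0 0 0 0 0 0"}}

```text
clock: 1.77
eef_pos: [0.5498, -0.1787, 0.153]
tool_rot: [0.688, 0.726, -0.001, 0.001]
ft_force: [1.4, 0.1, 0.5]
grip_width: 0.0596
grasp_force: 0.0
```

>>> {"api": "send_rows", "payload": {"steps": "0.4 0.006 -0.014 -0.03 0 0 -0.027;0.4 0.006 -0.014 -0.03 0 0 -0.026;0.4 0 0 -0.03 0 0 0;0.4 0 0 -0.03 0 0 0;0.4 0 0 -0.022 0 0 0"}}

```text
clock: 2.18
eef_pos: [0.5579, -0.2005, 0.01]
tool_rot: [0.704, 0.71, -0.001, -0.002]
ft_force: [-0.5, -0.0, -0.0]
grip_width: 0.06
grasp_force: 0.0
```

```bash
python3 - <<'E'
from workcell import *
from h import *
o=get_obs();print(o["eef_pos"],o["tool_rot"],o["joint_pos"],o["ft_force"])
v=camera("side");cv2.imwrite("pics/s1.png",cv2.resize(v["frame"][200:380,230:470,::-1],None,fx=3.2,fy=3.2))
E
```

```text
[ 0.55788189 -0.20045991  0.01003932] [ 0.70442286  0.70977728 -0.00084779 -0.00198464] [-3.45028937e-01  6.02198268e-01 -5.34638059e-02  9.19448200e-01
  1.41854024e-04  1.21819476e+00] [-0.50268702 -0.02969554 -0.0189549 ]
```

View pics/s1.png

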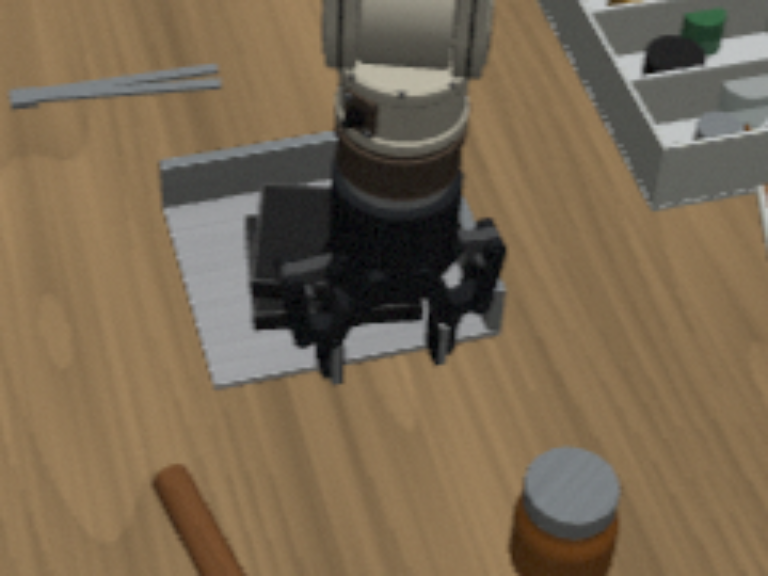

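Fingers straddle just outside the plate's −y edge, at (330, 370) and (440, 350), clear of jar and paddle. Pushing in +y.

>>> {"api": "send_rows", "payload": {"steps": "0.4 0.001 0.008 0 0 0 0;0.4 0.001 0.008 0 0 0 0;0.4 0 0.008 0 0 0 0;0.4 0 0.006 0 0 0 0;0.4 0 0.006 0 0 0 0"}}

```text
clock: 2.65
eef_pos: [0.564, -0.1648, 0.0158]
tool_rot: [0.704, 0.71, 0.001, 0.002]
ft_force: [0.1, -1.1, 2.2]
grip_width: 0.0595
grasp_force: 1.8
```

>>> {"api": "send_rows", "payload": {"steps": "0.4 0 0.006 0 0 0 0;0.4 0 0.006 0 0 0 0;0.4 0 0.006 0 0 0 0;0.4 0 0.006 0 0 0 0;0.4 0 0.004 0 0 0 0"}}

```text
clock: 3.07
eef_pos: [0.564, -0.1382, 0.0161]
tool_rot: [0.704, 0.71, 0.0, 0.003]
ft_force: [-0.4, -5.0, 7.0]
grip_width: 0.0598
grasp_force: 4.4
```

```bash
cat > look.py <<'E'
from workcell import *
from h import *
import sys
o=get_obs();print(np.round(o["eef_pos"],4),np.round(o["joint_pos"],3),o["ft_force"].round(1))
v=camera("top");f=v["frame"]
n=sys.argv[1]
cv2.imwrite(f"pics/{n}.png",cv2.resize(f[170:330,270:440,::-1],None,fx=3.5,fy=3.5))
E
python3 look.py t2
```

```text
[ 0.564  -0.1382  0.0161] [-0.239  0.568 -0.097  0.899 -0.003  1.324] [-0.4 -5.   7. ]
```

View pics/t2.png

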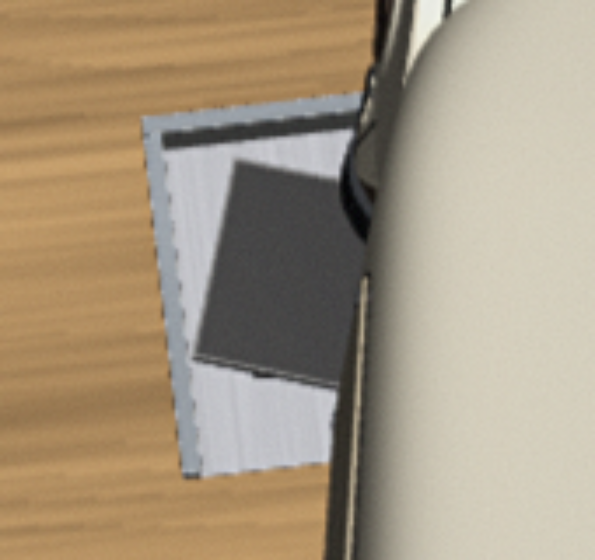

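Top crop: upper slab moved about 19 mm to the left fence, still askew; z has risen 6 mm, as if the tips rub on the plate. I'll unload z and check from the side.

>>> {"api": "send_rows", "payload": {"steps": "0.4 0 0 0.0075 0 0 0;0.4 0 0 0 0 0 0;0.4 0 0 0 0 0 0;0.4 0 0 0 0 0 0;0.4 0 0 0 0 0 0"}}

```text
clock: 3.53
eef_pos: [0.5621, -0.1369, 0.0207]
tool_rot: [0.704, 0.71, 0.0, -0.0]
ft_force: [0.8, 0.0, 0.7]
grip_width: 0.0598
grasp_force: 0.5
```

```bash
python3 - <<'E'
from workcell import *
from h import *
v=camera("side");cv2.imwrite("pics/s3.png",cv2.resize(v["frame"][230:340,270:400,::-1],None,fx=5,fy=5,interpolation=2))
E
```

```text
(no output)
```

View pics/s3.png

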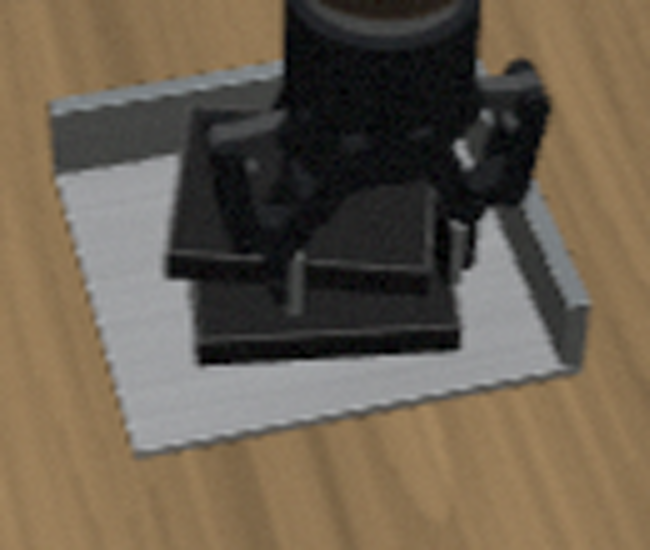

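Side crop: the tips sit on the lower slab's top (tip at (293, 310)), so only the upper slab moved; at this opening the tips stand about 5 mm back of the TCP. The lower slab's front bottom edge runs from (198, 362) to (460, 347) in the crop. I'll back off, go lower and push again.

>>> {"api": "send_rows", "payload": {"steps": "0.4 0 0 0.01 0 0 0;0.4 0 -0.025 0.01 0 0 0;0.4 0 -0.025 0 0 0 0;0.4 0 -0.023 0 0 0 0;0.4 0 0 0 0 0 0"}}

```text
clock: 4.0
eef_pos: [0.5619, -0.214, 0.0416]
tool_rot: [0.706, 0.708, -0.0, 0.001]
ft_force: [0.2, 0.1, 0.6]
grip_width: 0.0597
grasp_force: 0.0
```

```bash
python3 - <<'E'
from workcell import *
from h import *
v=camera("side");o=get_obs();print(o["eef_pos"])
print(ray(v,[[309.6,302.4],[362,299.4]],.006).round(4))
P=world(v);X,Y,Z=P[...,0],P[...,1],P[...,2];g=v["frame"].max(2)
m=(X>.45)&(X<.66)&(Y>-.2)&(Y<0)&(g<90)
print("up",rect(v,m&(abs(Z-.036)<.003),.036)); print("low",rect(v,m&(abs(Z-.021)<.003),.021))
E
```

```text
[ 0.56158391 -0.21193153  0.04116852]
[[ 0.4872 -0.1462]
 [ 0.5947 -0.1636]]
up (array([522. , -63.8, 108.5,  99.3]), -77.97)
low (array([ 498.7, -131.6,   44.5,   34.9]), 88.72)
```

>>> {"api": "send_rows", "payload": {"steps": "0.4 -0.002 0 -0.02 0 0 0;0.4 0 0 -0.018 0 0 0;0.4 0 0 0 0 0 0;0.4 0 0.008 0 0 0 0;0.4 0 0.008 0 0 0 0"}}

```text
clock: 4.47
eef_pos: [0.5601, -0.1932, 0.0034]
tool_rot: [0.704, 0.71, 0.0, -0.0]
ft_force: [0.9, 0.1, 0.7]
grip_width: 0.0601
grasp_force: 0.0
```

>>> {"api": "send_rows", "payload": {"steps": "0.4 0 0.008 0 0 0 0;0.4 0 0.006 0 0 0 0;0.4 0 0.006 0 0 0 0;0.4 0 0.006 0 0 0 0;0.4 0 0.006 0 0 0 0"}}

```text
clock: 4.88
eef_pos: [0.5609, -0.162, 0.0037]
tool_rot: [0.704, 0.71, 0.0, 0.001]
ft_force: [0.4, -1.5, 1.2]
grip_width: 0.0596
grasp_force: 0.9
```

>>> {"api": "send_rows", "payload": {"steps": "0.4 0 0.006 0 0 0 0;0.4 0 0.006 0 0 0 0;0.4 0 0.005 0 0 0 0;0.4 0 0.005 0 0 0 0;0.4 0 0.004 0 0 0 0"}}

```text
clock: 5.3
eef_pos: [0.5598, -0.1359, 0.0029]
tool_rot: [0.704, 0.71, -0.0, 0.0]
ft_force: [0.5, -3.1, 2.3]
grip_width: 0.0601
grasp_force: 1.9
```

>>> {"api": "send_rows", "payload": {"steps": "0.4 0 0.003 0 0 0 0;0.4 0 0.003 0 0 0 0;0.4 0 0.002 0 0 0 0;0.4 0 0.002 0 0 0 0;0.4 0 0 0 0 0 0"}}

```text
clock: 5.72
eef_pos: [0.5598, -0.1257, 0.0027]
tool_rot: [0.704, 0.71, 0.0, -0.0]
ft_force: [0.3, -2.9, 1.5]
grip_width: 0.06
grasp_force: 1.4
```

>>> {"api": "send_rows", "payload": {"steps": "0.4 0 0.002 0 0 0 0;0.4 0 0.001 0 0 0 0;0.4 0 0.001 0 0 0 0;0.4 0 0.001 0 0 0 0;0.4 0 0 0 0 0 0"}}

```text
clock: 6.13
eef_pos: [0.5598, -0.1245, 0.0028]
tool_rot: [0.705, 0.709, -0.003, 0.002]
ft_force: [-0.5, -12.3, 1.3]
grip_width: 0.0601
grasp_force: 6.3
```

```bash
cat > m.py <<'E'
from workcell import *
from h import *
o=get_obs();print(o["eef_pos"].round(4),o["ft_force"].round(1),o["joint_pos"].round(2))
for n in("top","side"):
  v=camera(n);P=world(v);X,Y,Z=P[...,0],P[...,1],P[...,2];g=v["frame"].max(2)
  m=(X>.45)&(X<.66)&(Y>-.2)&(Y<0)&(g<80)
  print(n,"up",rect(v,m&(abs(Z-.036)<.003),.036))
  cv2.imwrite(f"pics/m_{n}.png",cv2.resize(v["frame"][165:335,270:440,::-1] if n=="top" else v["frame"][220:330,260:400,::-1],None,fx=3.5 if n=="top" else 5,fy=3.5 if n=="top" else 5,interpolation=2))
E
python3 m.py
```

```text
[ 0.5598 -0.1245  0.0028] [ -0.5 -12.3   1.3] [-0.22  0.58 -0.13  0.87 -0.01  1.35]
top up (array([538.5, -62.6, 103.8,  71.6]), 0.29)
side up (array([496.6, -68.7,  98.7,  92.2]), 88.29)
```

View pics/m_side.png

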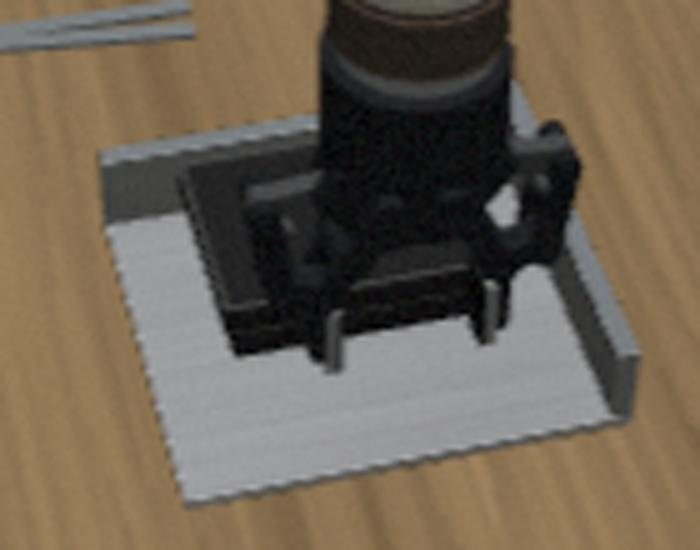

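Side crop: both slabs are square and against the +y fence, with fingers at (333, 340) and (490, 310); 12 N confirms seating. Next comes the +x push.

>>> {"api": "send_rows", "payload": {"steps": "0.2 0 -0.012 0 0 0 0;0.2 0 -0.004 0.035 0 0 0;0.2 0 0 0.035 0 0 0.12;0.2 -0.012 0.006 0 0 0 0.12;0.2 -0.012 0.008 0 0 0 0.12"}}

```text
clock: 6.65
eef_pos: [0.538, -0.123, 0.0751]
tool_rot: [0.564, 0.826, 0.002, 0.002]
ft_force: [-0.6, -0.1, 0.1]
grip_width: 0.0512
grasp_force: 0.0
```

>>> {"api": "send_rows", "payload": {"steps": "0.2 -0.012 0.008 0 0 0 0.12;0.2 -0.012 0.008 0 0 0 0.12;0.2 -0.012 0.008 0 0 0 0.12;0.2 -0.012 0.008 0 0 0 0.12;0.2 -0.012 0.008 0 0 0 0.12"}}

```text
clock: 7.07
eef_pos: [0.4746, -0.0816, 0.0723]
tool_rot: [0.294, 0.956, 0.001, -0.001]
ft_force: [-0.0, -0.7, 0.6]
grip_width: 0.0515
grasp_force: 0.0
```

>>> {"api": "send_rows", "payload": {"steps": "0.2 -0.012 0.008 0 0 0 0.12;0.2 -0.012 0.004 0 0 0 0.12;0.2 -0.004 0.004 0 0 0 0.12;0.2 0 0 0 0 0 0.12;0.2 0 0 0 0 0 0.011"}}

```text
clock: 7.48
eef_pos: [0.4469, -0.0659, 0.0724]
tool_rot: [0.054, 0.999, 0.001, -0.001]
ft_force: [0.8, 0.1, -0.5]
grip_width: 0.0516
grasp_force: 0.0
```

```bash
python3 m.py
```

```text
[ 0.4469 -0.0659  0.0724] [ 0.8  0.1 -0.5] [-0.15  0.29 -0.38  0.9   0.   -0.04]
top up (array([546. , -29.1,  87.7,  14.8]), -6.57)
side up (array([553.3, -68.9, 153.9,  99.9]), 0.18)
```

>>> {"api": "send_rows", "payload": {"steps": "0.2 0 -0.004 -0.025 0 0 0;0.2 0 0 -0.025 0 0 0;0.2 0 0 0 0 0 0;0.2 0 0 0 0 0 0;0.2 0 0 0 0 0 0"}}

```text
clock: 8.0
eef_pos: [0.4483, -0.0711, 0.0234]
tool_rot: [0.057, 0.998, 0.0, 0.0]
ft_force: [0.2, 0.0, 0.9]
grip_width: 0.0514
grasp_force: 0.0
```

>>> {"api": "send_rows", "payload": {"steps": "0.2 0 0 0 0 0 0.06;0.2 0 0 0 0 0 0.058;0.2 0 0.001 -0.0105 0 0 0;0.2 0 0 -0.009 0 0 0;0.2 0 0 0 0 0 0"}}

```text
clock: 8.42
eef_pos: [0.4476, -0.07, 0.003]
tool_rot: [-0.003, 1.0, 0.0, -0.0]
ft_force: [-0.6, 0.0, 0.0]
grip_width: 0.0512
grasp_force: 0.0
```

>>> {"api": "send_rows", "payload": {"steps": "0.2 0.008 0 0 0 0 0;0.2 0.008 0 0 0 0 0;0.2 0.006 0 0 0 0 0;0.2 0.005 0 0 0 0 0;0.2 0.005 0 0 0 0 0"}}

```text
clock: 8.83
eef_pos: [0.48, -0.0701, 0.0034]
tool_rot: [-0.003, 1.0, -0.0, -0.001]
ft_force: [-3.7, -0.6, 0.8]
grip_width: 0.0513
grasp_force: 1.4
```

```bash
python3 m.py
```

```text
[ 0.48   -0.0701  0.0034] [-3.7 -0.6  0.8] [-0.14  0.44 -0.37  0.76 -0.   -0.15]
top up (array([552.7, -28.1,  86. ,  11.1]), -6.52)
side up (array([560.9, -68.1, 139.4, 101.5]), -0.49)
```

View pics/m_side.png

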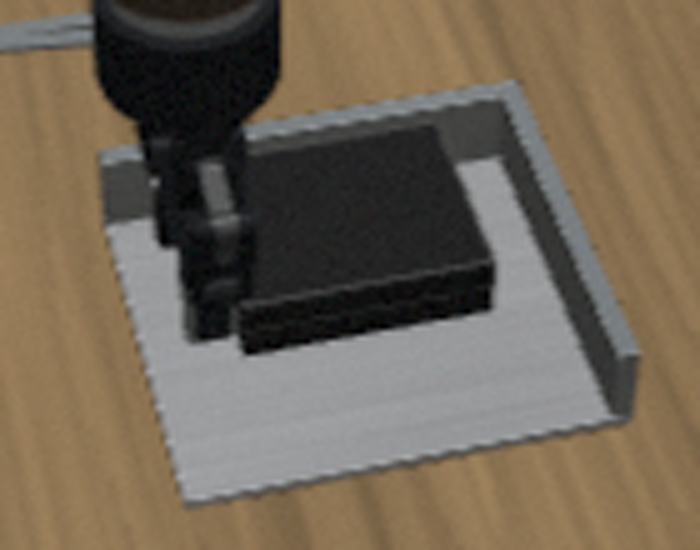

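Side crop: the pile is flush and square against the +y fence; both slabs move together with the finger at (210, 320). Continuing +x.

>>> {"api": "send_rows", "payload": {"steps": "0.2 0.006 0 0 0 0 0;0.2 0.006 0 0 0 0 0;0.2 0.005 0 0 0 0 0;0.2 0.004 0 0 0 0 0;0.2 0.003 0 0 0 0 0"}}

```text
clock: 9.35
eef_pos: [0.5045, -0.0701, 0.0032]
tool_rot: [-0.003, 1.0, -0.0, -0.0]
ft_force: [-1.9, 0.0, -0.4]
grip_width: 0.0511
grasp_force: 1.1
```

>>> {"api": "send_rows", "payload": {"steps": "0.2 0.003 0 0 0 0 0;0.2 0.002 0 0 0 0 0;0.2 0.001 0 0 0 0 0;0.2 0.001 0 0 0 0 0;0.2 0 0 0 0 0 0"}}

```text
clock: 9.77
eef_pos: [0.5105, -0.0701, 0.0032]
tool_rot: [-0.003, 1.0, 0.0, -0.0]
ft_force: [-2.6, 0.2, -0.2]
grip_width: 0.0513
grasp_force: 1.4
```

>>> {"api": "send_rows", "payload": {"steps": "0.2 0.001 0 0 0 0 0;0.2 0.001 0 0 0 0 0;0.2 0.001 0 0 0 0 0;0.2 0 0 0 0 0 0;0.2 0 0 0 0 0 0"}}

```text
clock: 10.18
eef_pos: [0.5105, -0.07, 0.0029]
tool_rot: [-0.003, 1.0, 0.0, -0.003]
ft_force: [-8.7, -0.0, 5.1]
grip_width: 0.0512
grasp_force: 5.4
```

>>> {"api": "send_rows", "payload": {"steps": "0.2 -0.012 0 0 0 0 0;0.2 -0.005 0 0.035 0 0 0;0.2 0 0.01 0.04 0 0 0;0.2 0.002 0.03 0.03 0 0 -0.03;0.2 0.003 0.033 0 0 0 -0.03"}}

```text
clock: 10.6
eef_pos: [0.508, 0.0019, 0.1152]
tool_rot: [0.03, 1.0, 0.0, 0.008]
ft_force: [1.0, 0.9, -0.1]
grip_width: 0.0513
grasp_force: 0.0
```

>>> {"api": "send_rows", "payload": {"steps": "0.2 0.003 0.033 0 0 0 -0.03;0.2 0.003 0.033 0 0 0 -0.03;0.2 0.003 0.033 0 0 0 -0.03;0.2 0.003 0.033 0 0 0 -0.03;0.2 0.003 0.033 0 0 0 -0.03"}}

```text
clock: 11.02
eef_pos: [0.5182, 0.1695, 0.1086]
tool_rot: [0.103, 0.995, 0.001, 0.002]
ft_force: [1.2, 0.2, 0.3]
grip_width: 0.051
grasp_force: 0.0
```

>>> {"api": "send_rows", "payload": {"steps": "0.2 0.003 0.033 0 0 0 -0.03;0.2 0.003 0.03 0 0 0 -0.03;0.2 0 0.015 0 0 0 -0.005;0.2 0 0 0 0 0 0;0.2 0 0 0 0 0 0"}}

```text
clock: 11.43
eef_pos: [0.5234, 0.2466, 0.108]
tool_rot: [0.133, 0.991, 0.0, 0.001]
ft_force: [-0.6, 0.6, -0.7]
grip_width: 0.0513
grasp_force: 0.0
```

```bash
cat > m2.py <<'E'
from workcell import *
from h import *
from scipy.spatial.transform import Rotation as Ro
o=get_obs();print(o["eef_pos"].round(4),o["tool_rot"].round(4),o["joint_pos"].round(2))
for n in("top","side"):
  v=camera(n);P=world(v);X,Y,Z=P[...,0],P[...,1],P[...,2];g=v["frame"].max(2)
  m=(X>.45)&(X<.66)&(Y>-.2)&(Y<0)
  print(n,"up",rect(v,m&(abs(Z-.036)<.004)&(g<80),.036))
  print(n,"fence",rect(v,m|((X>.42)&(X<.66)&(Y>-.22)&(Y<.02))&(abs(Z-.044)<.004)&(g>90),.044))
o=get_obs();w=camera("wrist")
T=np.eye(4);T[:3,:3]=Ro.from_quat(o["tool_rot"]).as_matrix();T[:3,3]=o["eef_pos"]
E=np.linalg.inv(T@w["T_tool_cam"]);w["extrinsics"]=E
P=world(w);X,Y,Z=P[...,0],P[...,1],P[...,2];g=w["frame"].max(2)
m=(X>.43)&(X<.6)&(Y>.17)&(Y<.34)
print("plate",rect(w,m&(abs(Z-.010)<.005)&(g<120),.010),"rib",rect(w,m&(Z>.03)&(Z<.05),.040),np.nanmax(Z[m]))
cv2.imwrite("pics/w.png",w["frame"][:,:,::-1])
E
python3 m2.py
```

```text
[0.5234 0.2466 0.108 ] [1.331e-01 9.911e-01 4.000e-04 8.000e-04] [ 0.44  0.47  0.01  1.11 -0.    0.71]
top up (array([575.8, -69.6, 102. ,  82.8]), 0.45)
top fence (array([547.1, -95.7, 200.1, 190.3]), 0.01)
side up (array([ 545.2, -102.4,  183.1,  170.6]), 1.38)
side fence (array([ 543.7, -126. ,  223. ,  201.2]), -89.88)
plate (array([520.7, 254.2, 105.9,  87.3]), -15.47) rib (array([518.6, 254.3,  89.4,  13.8]), -15.46) 0.20295347971918518
```

View pics/w.png

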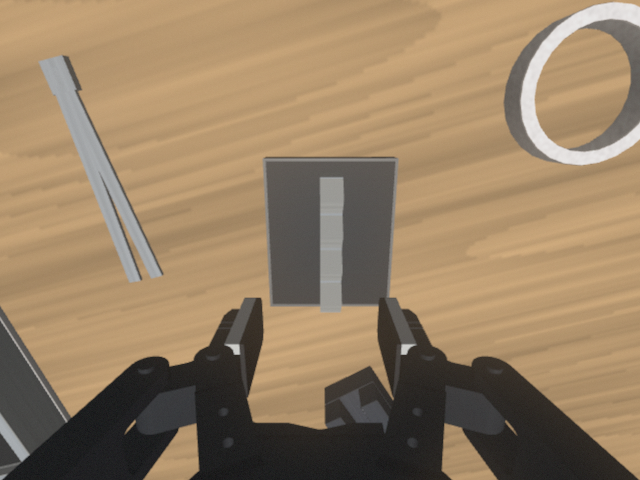

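Wrist view: the rest is centred at about (331, 232), its rib vertical between the fingers, tweezers clear at (100, 170). Descending to grip.

>>> {"api": "send_rows", "payload": {"steps": "0.2 -0.003 0.004 -0.025 0 0 0;0.2 -0.002 0.0035 -0.025 0 0 0;0.2 0 0 -0.025 0 0 0;0.2 0 0 -0.018 0 0 0;0.2 0 0 0 0 0 0"}}

```text
clock: 12.0
eef_pos: [0.5149, 0.25, 0.0108]
tool_rot: [0.135, 0.991, -0.002, -0.003]
ft_force: [-1.1, -0.6, 0.4]
grip_width: 0.051
grasp_force: 0.0
```

>>> {"api": "send_rows", "payload": {"steps": "-1 0 0 0 0 0 0;-1 0 0 0 0 0 0;-1 0 0 0 0 0 0;-1 0 0 0 0 0 0;-1 0 0 0 0 0 0"}}

```text
clock: 12.42
eef_pos: [0.5195, 0.2531, 0.0168]
tool_rot: [0.134, 0.991, 0.001, 0.002]
ft_force: [-0.4, -0.8, 6.2]
grip_width: 0.013
grasp_force: 61.2
```

>>> {"api": "send_rows", "payload": {"steps": "-1 0 0 0.01 0 0 0;-1 0 0 0.025 0 0 0;-1 0 0 0.03 0 0 0;-1 0 0 0.03 0 0 0;-1 0 0 0.015 0 0 0"}}

```text
clock: 12.83
eef_pos: [0.5185, 0.2534, 0.1281]
tool_rot: [0.134, 0.991, 0.001, 0.001]
ft_force: [1.9, 0.2, -5.4]
grip_width: 0.0129
grasp_force: 59.8
```

>>> {"api": "send_rows", "payload": {"steps": "-1 0.002 -0.015 0 0 0 0.01;-1 0.004 -0.028 0 0 0 0.024;-1 0.004 -0.028 0 0 0 0.024;-1 0.004 -0.028 0 0 0 0.024;-1 0.004 -0.028 0 0 0 0.024"}}

```text
clock: 13.25
eef_pos: [0.5345, 0.1248, 0.1241]
tool_rot: [0.08, 0.997, -0.0, -0.001]
ft_force: [1.3, -0.9, -5.5]
grip_width: 0.0124
grasp_force: 59.6
```

>>> {"api": "send_rows", "payload": {"steps": "-1 0.004 -0.028 0 0 0 0.024;-1 0.004 -0.028 0 0 0 0.024;-1 0.004 -0.028 0 0 0 0.024;-1 0.004 -0.028 0 0 0 0.024;-1 0.004 -0.028 0 0 0 0.024"}}

```text
clock: 13.67
eef_pos: [0.5546, -0.0152, 0.1241]
tool_rot: [0.021, 1.0, 0.0, -0.001]
ft_force: [0.4, 0.5, -4.8]
grip_width: 0.0127
grasp_force: 59.6
```

>>> {"api": "send_rows", "payload": {"steps": "-1 0.004 -0.028 0 0 0 0.024;-1 0.004 -0.02 0 0 0 0.024;-1 0 -0.008 0 0 0 0;-1 0 0 0 0 0 0;-1 0 0 0 0 0 0"}}

```text
clock: 14.08
eef_pos: [0.5629, -0.0697, 0.1241]
tool_rot: [-0.002, 1.0, 0.001, -0.001]
ft_force: [0.0, -0.5, -7.2]
grip_width: 0.0127
grasp_force: 59.6
```

```bash
python3 - <<'E'
from workcell import *
from h import *
o=get_obs();x,y=o["tool_rot"][:2];p=o["eef_pos"];print(p.round(4),"tool y deg",np.degrees(np.arctan2(y*y-x*x,2*x*y)),o["ft_force"].round(1))
for n in("top","side"):
  v=camera(n);P=world(v);X,Y,Z=P[...,0],P[...,1],P[...,2];g=v["frame"].max(2)
  zb=p[2]-.0168+.01
  m=(abs(X-p[0])<.08)&(abs(Y-p[1])<.07)&(abs(Z-zb)<.004)
  print(n,int(m.sum()),rect(v,m,zb) if m.sum()>30 else "", np.round([np.nanmin(P[m],0),np.nanmax(P[m],0)],4).tolist())
  m=(abs(X-p[0])<.12)&(abs(Y-p[1])<.12)&(abs(Z-.036)<.004)&(g<80);print(rect(v,m,.036))
E
```

```text
[ 0.5629 -0.0697  0.1241] tool y deg 90.23012079692464 [ 0.  -0.5 -7.2]Traceback (most recent call last):
  File "<stdin>", line 8, in <module>
    res = np.fmin.reduce(a, axis=axis, out=out, **kwargs)
ValueError: zero-size array to reduction operation fmin which has no identity
```

>>> {"api": "send_rows", "payload": {"steps": "-1 0.001 -0.004 -0.02 0 0 0;-1 0 -0.004 -0.02 0 0 0;-1 0 0 -0.015 0 0 0;-1 0 0 -0.008 0 0 0;-1 0 0 -0.003 0 0 0"}}

```text
clock: 14.55
eef_pos: [0.5633, -0.0765, 0.0569]
tool_rot: [-0.003, 1.0, 0.001, -0.002]
ft_force: [-0.1, 0.5, -6.4]
grip_width: 0.013
grasp_force: 59.5
```

>>> {"api": "send_rows", "payload": {"steps": "-1 0 0 -0.001 0 0 0;-1 0 0 -0.001 0 0 0;-1 0 0 -0.001 0 0 0;-1 0 0 -0.001 0 0 0;-1 0 0 0 0 0 0"}}

```text
clock: 14.97
eef_pos: [0.5653, -0.0781, 0.0553]
tool_rot: [-0.002, 1.0, -0.0, 0.001]
ft_force: [-0.6, -0.4, -6.8]
grip_width: 0.0126
grasp_force: 59.5
```

>>> {"api": "send_rows", "payload": {"steps": "-1 0 0 -0.001 0 0 0;-1 0 0 -0.001 0 0 0;-1 0 0 -0.001 0 0 0;-1 0 0 0 0 0 0;-1 0 0 0 0 0 0"}}

```text
clock: 15.38
eef_pos: [0.5654, -0.0783, 0.0528]
tool_rot: [-0.002, 1.0, -0.0, 0.001]
ft_force: [-1.5, -0.6, 3.8]
grip_width: 0.0126
grasp_force: 60.9
```

>>> {"api": "send_rows", "payload": {"steps": "-0.3 0 0 0.001 0 0 0;-0.3 0 0 0.001 0 0 0;0 0 0 0 0 0 0;0.2 0 0 0 0 0 0;0.2 0 0 0 0 0 0"}}

```text
clock: 15.8
eef_pos: [0.5651, -0.0782, 0.0538]
tool_rot: [-0.002, 1.0, -0.0, 0.0]
ft_force: [0.6, -0.2, -0.8]
grip_width: 0.0511
grasp_force: 0.0
```

>>> {"api": "send_rows", "payload": {"steps": "0.2 0 0 0 0 0 0;0.2 0 0 0.02 0 0 0;0.2 0 0 0.03 0 0 0;0.2 -0.02 -0.015 0.03 0 0 0;0.2 -0.03 -0.02 0 0 0 0"}}

```text
clock: 16.22
eef_pos: [0.5208, -0.1134, 0.1397]
tool_rot: [-0.004, 1.0, -0.001, 0.007]
ft_force: [1.4, -1.3, 1.4]
grip_width: 0.0512
grasp_force: 0.0
```

>>> {"api": "send_rows", "payload": {"steps": "0.2 -0.03 -0.02 0 0 0 0;0.2 -0.03 -0.02 0 0 0 0;0.2 -0.03 0 0 0 0 0;0.2 0 0 0 0 0 0;0.2 0 0 0 0 0 0"}}

```text
clock: 16.63
eef_pos: [0.4233, -0.1534, 0.1338]
tool_rot: [-0.001, 1.0, 0.0, -0.0]
ft_force: [1.4, 0.3, 1.2]
grip_width: 0.0513
grasp_force: 0.0
```

```bash
cat > m3.py <<'E'
from workcell import *
from h import *
o=get_obs();p=o["eef_pos"];print(p.round(4),o["tool_rot"].round(3),o["joint_pos"].round(2))
for n in("top","side"):
  v=camera(n);P=world(v);X,Y,Z=P[...,0],P[...,1],P[...,2];g=v["frame"].max(2)
  b=(X>.44)&(X<.65)&(Y>-.2)&(Y<0)
  print(n,"plate",rect(v,b&(abs(Z-.046)<.004)&(g<80),.046),"rib",rect(v,b&(Z>.068)&(Z<.084),.077))
  c=v["frame"][165:335,270:440,::-1] if n=="top" else v["frame"][220:330,260:400,::-1]
  cv2.imwrite(f"pics/n_{n}.png",cv2.resize(c,(560,560) if n=="top" else (700,550),interpolation=2))
a=[cv2.resize(cv2.imread(f"pics/n_{n}.png"),(400,400)) for n in("top","side")];cv2.imwrite("pics/n.png",np.hstack(a))
E
python3 m3.py
```

```text
[ 0.4233 -0.1534  0.1338] [-0.001  1.     0.    -0.   ] [-0.35  0.21 -0.3   1.06  0.   -0.35]
top plate (array([565.7, -78.8, 103. ,  83.7]), 0.15) rib (array([564.8, -78.2,  91.6,  14.8]), 0.11)
side plate (array([564.7, -82.2, 110.8,  96.8]), 0.15) rib (array([562.7, -82.6,  91.4,  29.6]), -0.13)
```

View pics/n.png

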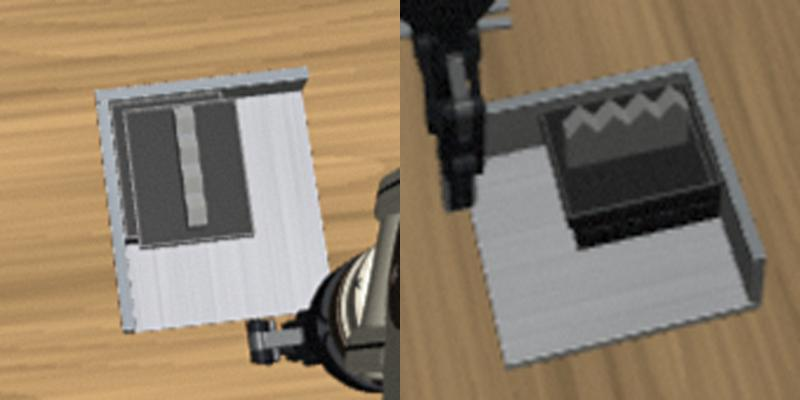

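The rest lies level on the home slabs, about 10 mm short of each fence (top inset: plate (125–252, 100–245)). Nudging it +x, then +y, with the tips at plate height.

>>> {"api": "send_rows", "payload": {"steps": "0.2 0.02 0.025 -0.02 0 0 0;0.2 0.02 0.025 -0.02 0 0 0;0.2 0.016 0.025 -0.02 0 0 0;0.2 0 0 -0.022 0 0 0;0.2 0 0 -0.02 0 0 0"}}

```text
clock: 17.15
eef_pos: [0.4836, -0.0761, 0.0305]
tool_rot: [-0.005, 1.0, -0.0, 0.001]
ft_force: [-0.2, 0.0, -1.1]
grip_width: 0.0512
grasp_force: 0.0
```

>>> {"api": "send_rows", "payload": {"steps": "0.2 0 0 0 0 0 0;0.2 0.005 0 0 0 0 0;0.2 0.005 0 0 0 0 0;0.2 0.004 0 0 0 0 0;0.2 0 0 0 0 0 0"}}

```text
clock: 17.57
eef_pos: [0.4978, -0.0787, 0.0334]
tool_rot: [-0.002, 1.0, -0.0, 0.002]
ft_force: [0.0, 0.1, 0.7]
grip_width: 0.0514
grasp_force: 0.0
```

>>> {"api": "send_rows", "payload": {"steps": "0.2 0.001 0 -0.004 0 0 0;0.2 0.003 0 0 0 0 0;0.2 0.003 0 0 0 0 0;0.2 0.002 0 0 0 0 0;0.2 0.001 0 0 0 0 0"}}

```text
clock: 17.98
eef_pos: [0.5046, -0.0783, 0.0277]
tool_rot: [-0.002, 1.0, -0.0, -0.0]
ft_force: [-2.3, -1.6, 0.9]
grip_width: 0.0513
grasp_force: 0.9
```

>>> {"api": "send_rows", "payload": {"steps": "0.2 0.001 0 0 0 0 0;0.2 0.001 0 0 0 0 0;0.2 0.001 0 0 0 0 0;0.2 0 0 0 0 0 0;0.2 0 0 0 0 0 0"}}

```text
clock: 18.4
eef_pos: [0.508, -0.0781, 0.0277]
tool_rot: [-0.002, 1.0, 0.0, 0.0]
ft_force: [-0.7, -0.3, -0.7]
grip_width: 0.0514
grasp_force: 0.4
```

>>> {"api": "send_rows", "payload": {"steps": "0.2 0.001 0 0 0 0 0;0.2 0.001 0 0 0 0 0;0.2 0.001 0 0 0 0 0;0.2 0.001 0 0 0 0 0;0.2 0 0 0 0 0 0"}}

```text
clock: 18.82
eef_pos: [0.5106, -0.0781, 0.0275]
tool_rot: [-0.002, 1.0, 0.0, -0.001]
ft_force: [-5.4, 0.1, 3.0]
grip_width: 0.0515
grasp_force: 2.5
```

>>> {"api": "send_rows", "payload": {"steps": "0.2 -0.012 0 0 0 0 0;0.2 -0.005 0 0.035 0 0 0;0.2 0 -0.01 0.04 0 0 -0.1;0.2 0 -0.02 0.03 0 0 -0.11;0.2 0.005 -0.02 0 0 0 -0.11"}}

```text
clock: 19.23
eef_pos: [0.5049, -0.1294, 0.1403]
tool_rot: [0.159, 0.987, -0.001, 0.007]
ft_force: [0.4, -0.1, 0.6]
grip_width: 0.0515
grasp_force: 0.0
```

>>> {"api": "send_rows", "payload": {"steps": "0.2 0.01 -0.015 0 0 0 -0.11;0.2 0.01 -0.012 0 0 0 -0.11;0.2 0.01 -0.008 0 0 0 -0.11;0.2 0.01 0 0 0 0 -0.11;0.2 0.01 0 0 0 0 -0.11"}}

```text
clock: 19.65
eef_pos: [0.5516, -0.1642, 0.1332]
tool_rot: [0.422, 0.906, 0.0, 0.001]
ft_force: [-0.7, 0.9, -0.7]
grip_width: 0.0512
grasp_force: 0.0
```

>>> {"api": "send_rows", "payload": {"steps": "0.2 0.01 0 0 0 0 -0.11;0.2 0.01 0 0 0 0 -0.11;0.2 0 0 0 0 0 -0.11;0.2 0 0 0 0 0 -0.11;0.2 0 0 0 0 0 -0.11"}}

```text
clock: 20.07
eef_pos: [0.5713, -0.1633, 0.133]
tool_rot: [0.652, 0.758, 0.001, 0.001]
ft_force: [0.1, 0.9, 0.4]
grip_width: 0.0512
grasp_force: 0.0
```

>>> {"api": "send_rows", "payload": {"steps": "0.2 0 0 0 0 0 -0.035;0.2 0 0 0 0 0 0;0.2 0 0 0 0 0 0;0.2 0 0 0 0 0 0;0.2 0 0 0 0 0 0"}}

```text
clock: 20.48
eef_pos: [0.5702, -0.1632, 0.1328]
tool_rot: [0.663, 0.749, 0.0, 0.0]
ft_force: [0.1, 1.4, -0.1]
grip_width: 0.0515
grasp_force: 0.0
```

```bash
python3 m3.py;python3 -c "
from workcell import *;import numpy as np
x,y=get_obs()['tool_rot'][:2];print(np.arctan2(y*y-x*x,2*x*y))"
```

```text
[ 0.5702 -0.1632  0.1328] [0.663 0.749 0.    0.   ] [-0.28  0.48  0.09  1.18  0.    1.17]
top plate (array([575.7, -78.4, 104.3,  84.1]), 0.31) rib (array([574.3, -78. ,  91.4,  15. ]), 0.32)
side plate (array([573.7, -81.1, 110.9,  94.9]), 0.38) rib (array([594. , -82.3,  46.3,  26.1]), 4.64)
0.1210406692058877
```

>>> {"api": "send_rows", "payload": {"steps": "0.2 0 0 -0.03 0 0 -0.04;0.2 0 0 -0.03 0 0 -0.04;0.2 0 0 -0.03 0 0 -0.036;0.2 0 0 -0.0155 0 0 0;0.2 0 0.005 0 0 0 0"}}

```text
clock: 21.0
eef_pos: [0.5664, -0.1578, 0.0228]
tool_rot: [0.706, 0.708, -0.002, -0.004]
ft_force: [-0.8, -0.3, -0.4]
grip_width: 0.0515
grasp_force: 0.0
```

>>> {"api": "send_rows", "payload": {"steps": "0.2 0 0.006 0 0 0 0;0.2 0 0.006 0 0 0 0;0.2 0 0.005 0 0 0 0;0.2 0 0.003 0 0 0 0;0.2 0 0 0 0 0 0"}}

```text
clock: 21.42
eef_pos: [0.5709, -0.1373, 0.0287]
tool_rot: [0.705, 0.709, 0.001, 0.001]
ft_force: [0.2, -0.7, -0.4]
grip_width: 0.0512
grasp_force: 0.0
```

>>> {"api": "send_rows", "payload": {"steps": "0.2 0 0.003 -0.001 0 0 0;0.2 0 0.003 0 0 0 0;0.2 0 0.002 0 0 0 0;0.2 0 0.002 0 0 0 0;0.2 0 0 0 0 0 0"}}

```text
clock: 21.83
eef_pos: [0.57, -0.1281, 0.0264]
tool_rot: [0.705, 0.709, 0.0, 0.0]
ft_force: [0.1, -1.4, 0.2]
grip_width: 0.0512
grasp_force: 0.4
```

>>> {"api": "send_rows", "payload": {"steps": "0.2 0 0.001 0 0 0 0;0.2 0 0.001 0 0 0 0;0.2 0 0.001 0 0 0 0;0.2 0 0.001 0 0 0 0;0.2 0 0 0 0 0 0"}}

```text
clock: 22.25
eef_pos: [0.5699, -0.1245, 0.0262]
tool_rot: [0.705, 0.709, -0.0, 0.0]
ft_force: [0.2, -3.7, 1.0]
grip_width: 0.0513
grasp_force: 1.4
```

One more millimetre to seat, then retreat and check.

>>> {"api": "send_rows", "payload": {"steps": "0.2 0 0.001 0 0 0 0;0.2 0 0.001 0 0 0 0;0.2 0 0 0 0 0 0;0.2 0 0 0 0 0 0;0.2 0 -0.002 0 0 0 0"}}

```text
clock: 22.67
eef_pos: [0.5699, -0.1245, 0.0262]
tool_rot: [0.706, 0.709, -0.0, 0.0]
ft_force: [0.1, 0.2, 0.5]
grip_width: 0.0515
grasp_force: 0.0
```

>>> {"api": "send_rows", "payload": {"steps": "0.2 0 -0.01 0 0 0 0;0.2 0 -0.015 0 0 0 0;0.2 0 -0.01 0.03 0 0 0;0.2 0 -0.01 0.04 0 0 0;0.2 0 -0.01 0.03 0 0 0"}}

```text
clock: 23.08
eef_pos: [0.5696, -0.1804, 0.1278]
tool_rot: [0.706, 0.709, 0.0, -0.0]
ft_force: [1.1, 0.1, -0.5]
grip_width: 0.051
grasp_force: 0.0
```

>>> {"api": "send_rows", "payload": {"steps": "0.2 -0.02 -0.03 0 0 0 0;0.2 -0.02 -0.03 0 0 0 0;0.2 -0.02 -0.03 0 0 0 0;0.2 0 0 0 0 0 0;0.2 0 0 0 0 0 0"}}

```text
clock: 23.5
eef_pos: [0.5085, -0.2714, 0.1262]
tool_rot: [0.707, 0.707, 0.0, -0.0]
ft_force: [0.4, -0.7, 0.3]
grip_width: 0.0512
grasp_force: 0.0
```

```bash
python3 m3.py
```

```text
[ 0.5085 -0.2714  0.1262] [ 0.707  0.707  0.    -0.   ] [-0.49  0.45  0.03  1.15  0.    1.08]
top plate (array([575.3, -86.2, 102.3,  49.2]), 0.22) rib (array([574.1, -68.3,  91.2,  14.8]), 0.31)
side plate (array([625.9, -71.4,  25. ,  10.7]), 73.21) rib (array([616.8, -80.3,   6.1,   2.1]), 76.57)
```

View pics/n.png

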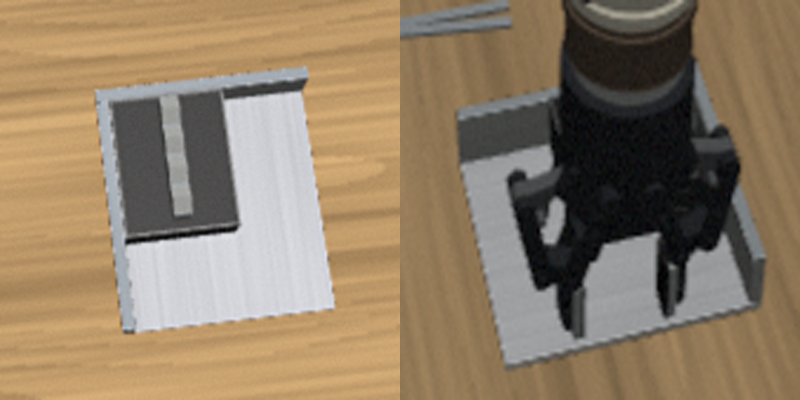

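The top inset shows the rest flush against both fences, with its edges flush with the slabs below. The rib centre is at about (574, −68) mm and home is (575, −69). Handing in.

```bash
python3 -c "
from workcell import *;print(job_done())"
```

```text
the job is handed in; nothing more can be done
None
```

The job is handed in at about 23.5 s on the clock: by camera, both slabs and the rest form one square pile flush in the corner, but no verdict was returned; bystander positions were not re-measured, though no move went near them.

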